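# Strip a welding jig and clear its offcuts

## Robot

A 7-joint arm with a two-finger parallel gripper is mounted at the origin on the work surface. World frame = base frame: x ahead of the robot, y to its left, z up, the work surface at z = 0. Lengths are in m, angles in rad, forces in N, time in s.
With the tool pointing down it reaches from about 0.425 to 0.875 m from the base axis. Payload 4.7 kg.
Tool frame: the origin (TCP) lies midway between the tips of the shut fingers; the grasp point (between the pads) lies 19 mm behind it; z points along the fingers, y is the line along which they close (so a half turn about z gives the same grasp; the last joint's range is limited). The gripper opens to 87 mm and grips with 3 to 60 N. Pads are 19 mm wide; open, the fingers measure 117 mm over their backs; the gripper's body (75 mm by 190 mm) begins 51 mm behind the grasp point.
Start: joints at [1.28, 0.321, -0.07, 1.45, 0.023, 1.371, -0.057], TCP at [0.195, -0.62, 0.223] pointing down, gripper open.
Joint ranges: [-2.86, 2.86], [-0.3, 2.09], [-1.38, 1.24], [0.06, 2.45], [-1.56, 4.7], [0.09, 2.05], [-2.69, 2.69]. Speed limits (rad/s): [2.57, 2.57, 3.14, 3.14, 3.14, 3.14, 3.14].

## Interface

Orientations are given as a rotation vector (axis times angle).
In Python, from bench import ctrl, get_image, calibration gives the robot as it stands.
- The arm moves only by the tool apply_moves, never from a script. Its arguments are lists of equal length, an entry for each row: "dp": the shift along the tool's x, y, z in m, a list of three; "twist": the turn, a rotation vector about the tool's x, y, z in rad, a list of three; "fingers": the closure, from 0 (fully open) to 1 (shut). In form: {"dp": [[dx, dy, dz], ...], "twist": [[ax, ay, az], ...], "fingers": [fingers, ...]}. A call has 1 to 10 rows; each row shifts and turns the commanded pose from where the row before left it, along the tool's axes as they then stand; what a row does not reach is not made up. A row lasts 1/10 s, in which the tool goes at most 50 mm and 8.59 degrees, less where a joint would pass 70% of its speed; a pose out of reach is approached as far as the arm can. A call is refused whole if a number of a shift passes 0.05 or a number of a turn 0.15, either way. A call with a gripper value outside its range is refused whole. The fingers move at their own pace and stop on an object; "newtons" is the grip in N (left out, the last holds). Time passes only in rows, so rows that do not move let the fingers close. It gives the time, the measured TCP pose, the force, the opening and the grip force at its end, in the units of the state.
- ctrl.get_state(): the state, without advancing time (a new reading comes with each control period).
- get_image(name): name is "side" or "top" or "wrist"; returns the picture (384x512x3 uint8, red, green, blue); there is no depth.
- calibration(name): a dict with "fx", "fy", "cx", "cy" (pixels), "eye" and "attitude" of the camera in the world; the wrist camera has in their place "hand_eye" (4x4, takes a point from camera to tool coordinates, whose origin is the TCP and whose axes are the flange's). Camera axes: x right, y up, looking along -z (the intrinsics and any distortion apply to the point x, -y, -z); pixel columns grow to the right and rows downward; lengths in m; the calibration is good to about 2 mm. The wrist camera is an equidistant fisheye: a pixel r from the principal point sees the ray r / f radians off the axis. A picture is of the moment at which its call begins: read the wrist's pose just before it. calibration takes no time and is no camera call.
- ctrl.close_job(): hands the job in; it is judged then, once.
The state is a dict: "time": time; "joint_positions": joint angles; "qd": joint speeds; "joint_torque": joint torques, N m; "position": TCP position; "tool_rot": TCP orientation; "ft_force": force on the tool from outside, world axes, zero at the start; "torque": the same for the moment, N m; "grip_width": opening from 0.0 (shut) to 1.0 (fully open); "grip_force": force on a finger pad.
Only numpy, scipy, OpenCV 4.12 (cv2) and the standard library are available. Lean on these libraries where they do the work, as an engineer would, in place of code of your own. Each camera call takes 0.05 s, during which the arm holds its last target. There are 200 camera calls.

## Task

Strip the welding jig for changeover: lift the nest plate level and straight up off the two locating pins without cocking or forcing it, and lay it gently, flat and right way up, in the middle of the rubber mat. Then clear the three steel offcuts that had fallen through it off the jig's base into the scrap bin. Leave the other things on the bench as they are.

Things in the scene. Friction and masses are not known exactly. Their poses are not given: they have to be found in the camera images.
- nest_plate: Nest plate: aluminium, 150 x 210 x 8 mm (x, y, z), about 0.6 kg, level on the jig's four rest posts. Origin: centre of its underside, z up; its centre of mass is under the handle's middle. Windows 46 x 110 mm (x, y) centred at x = +-40 mm, low stops round them up to 20 mm above the origin. Through holes 13.6 mm in diameter at (-60, -90) and (+60, +90) mm, each round a locating pin.
- plate_handle (a point): Middle of the nest plate's bridge handle: a steel bar of square section, 14 x 14 mm, 110 mm long along the plate's y, over the plate's centre; this point is on its centre line, 46 mm above the plate's underside. Axes as the plate's. Carried by two 16 mm square feet at y = +-47 mm, so it is free underneath (31 mm down to the plate) between y = -39 and +39 mm.
- jig: Welding jig, fixed: dark steel base 200 x 250 x 15 mm (x, y, z). Origin: centre of the base's underside, on the bench. Four rest posts 18 mm in diameter at (+-60, +-90) mm rise from the base's top to 49 mm, where the plate's underside rests, plate and jig axes in line, centre over centre. A strap clamp up to 45 mm high stands at the middle of the -x and +x edges, out to x = +-142 mm.
- pin_a (a point): Top of the locating pin on the jig's post at (+60, +90) mm: 12 mm in diameter, straight from 49 to 60 mm above the bench, tapered to this top at 67 mm.
- pin_b (a point): Top of the other, equal locating pin, on the jig's post at (-60, -90) mm.
- pipe_end: Steel pipe offcut, a ring 34 mm in outer diameter, 27 mm inside, 20 mm high, standing on its end on the jig's base under the nest plate. Origin: centre of its underside, z up the axis. About 45 g.
- tube_end: Square steel tube offcut, 25 x 32 x 25 mm (x, y, z), 3 mm wall, its open ends facing along its y, lying on the jig's base under the nest plate. Origin: centre of its underside, z up. About 65 g.
- bar_end: Steel flat-bar offcut, 25 x 40 x 12 mm (x, y, z), lying flat on the jig's base under the nest plate. Origin: centre of its underside, z up. About 90 g.
- scrap_bin: Scrap bin: open-topped grey sheet-steel pan, fixed, 180 x 220 mm outside (x, y), 85 mm high, walls and bottom 3 mm, with a thin rolled rim (to 88 mm) and wire grips on its two short sides, to y = +-131 mm. Origin: centre of its underside, on the bench. Stands to the left or the right of the jig; empty.
- mat: Black rubber mat 250 x 250 x 5 mm, fixed, on the other side of the jig from the scrap bin; empty. Origin: centre of its underside, on the bench; its top is 5 mm above.
- wire_brush: Bystander: wire brush 200 mm long, near the robot, left of the middle. Origin on its underside.
- hammer: Bystander: hammer 270 mm long, lying beyond the jig, to the left. Origin on its underside.
- spray_can: Bystander: upright spray can, 53 mm in diameter, 160 mm high, beyond the jig, to the right. Origin: centre of its underside.
- magnet_square: Bystander: welder's magnetic square, a triangular frame 100 mm long, 100 mm high, 20 mm thick, standing near the robot, right of the middle. Origin: centre of its underside.
- flanged_stub: Bystander: finished pipe stub, 43 mm in diameter, on a flange 76 mm in diameter, 65 mm high, beyond the jig. Not scrap. Origin: centre of its underside.

How it is judged:
On the way, in this order (a step that is already met when the one before it is completed fails the run):
1. the nest plate has been lifted clear of its pins (z of nest_plate in the frame of jig above 0.072 m and angle between nest_plate's own z axis and vertical below 0.2 rad), for 0.1 s.
2. the nest plate lies released, flat and right way up on the mat (horizontal distance between nest_plate and mat below 0.06 m and z of nest_plate in the frame of mat below 0.009 m and angle between nest_plate's own z axis and vertical below 0.06 rad and linear speed of nest_plate below 0.02 m/s and contact force between the fingers and nest_plate below 0.5 N), for 0.2 s.
3. the three offcuts lie in the scrap bin (x of pipe_end in the frame of scrap_bin between -0.09 and 0.09 m and y of pipe_end in the frame of scrap_bin between -0.11 and 0.11 m and z of each of pipe_end, tube_end, bar_end in the frame of scrap_bin below 0.075 m and linear speed of each of pipe_end, tube_end, bar_end below 0.03 m/s and x of tube_end in the frame of scrap_bin between -0.09 and 0.09 m and y of tube_end in the frame of scrap_bin between -0.11 and 0.11 m and x of bar_end in the frame of scrap_bin between -0.09 and 0.09 m and y of bar_end in the frame of scrap_bin between -0.11 and 0.11 m), for 0.2 s.
At the end, for the whole second after the job is handed in: The nest plate lies flat (within 0.06 rad), right way up and released on the rubber mat, its centre within 60 mm of the mat's centre, at rest; all three offcuts lie at rest inside the scrap bin, below its rim (all of step 2 and all of step 3); the robot touches nothing.
It fails at once if the nest plate is cocked more than 0.12 rad while on its pins (angle between nest_plate's own z axis and vertical above 0.12 rad and horizontal distance between nest_plate and jig below 0.03 m and z of nest_plate in the frame of jig below 0.066 m).
It fails at once if the nest plate is forced against the jig with more than 60 N (contact force between nest_plate and jig above 60 N).
It fails at once if the nest plate is dropped onto the mat (faster than 0.5 m/s within 40 mm of it) instead of being laid down (linear speed of nest_plate above 0.5 m/s and horizontal distance between nest_plate and mat below 0.12 m and z of nest_plate in the frame of mat below 0.045 m).
It fails at once if one of the other things on the bench is moved more than 30 mm (distance of any of wire_brush, hammer, spray_can, magnet_square, flanged_stub from where it was at the start of the episode above 0.03 m).
It also fails if it takes over 72 s, if anything falls off the work surface, if the arm or the gripper's body presses on something with over 40 N, if the wrist force passes 120 N, or if a joint passes its speed limit or range.

## Working session

There is one attempt and no reset: what is moved stays moved. The work goes in short steps, Python scripts to look and compute and a tool call to move; the robot and the scene stay as the last step left them, time stands still between calls to the robot, and variables do not carry over. Pictures are saved under pics/ and viewed, at most 10 in all, crops included, and the job is handed in when it is done.

Besides the shell and the picture viewer there is one more tool, called after "Call:" as a command line: name --argument value ..., lists and objects as JSON in quotes. apply_moves: Moves the arm, as the interface text tells. Its arguments: {"type":"object","properties":{"dp":{"type":"array"},"twist":{"type":"array"},"fingers":{"type":"array"},"newtons":{"type":"number"}},"required":["dp","twist","fingers"]}

```bash
mkdir -p pics; ls; python3 - <<'E'
from bench import ctrl,get_image,calibration
import cv2
for n in("top","side"):
    im=get_image(n); cv2.imwrite(f"pics/{n}0.png",im[:,:,::-1]); print(n,calibration(n))
print(calibration("wrist")); s=ctrl.get_state(); print(s)
E
```

```text
pics
top {'fx': 375.01250803974546, 'fy': 375.01250803974546, 'cx': 252.3913850523124, 'cy': 194.50961728846718, 'eye': array([ 0.29286872, -0.00157528,  1.14299918]), 'attitude': array([ 0.17035393, -0.16812437, -1.51092682])}
side {'fx': 364.0038054778531, 'fy': 364.0038054778531, 'cx': 253.85012268016226, 'cy': 187.92843157992576, 'eye': array([ 0.45373315, -0.60498946,  0.66515728]), 'attitude': array([ 0.79712154, -0.06043914, -0.09541198])}
{'fx': 297.3186396354542, 'fy': 297.3186396354542, 'cx': 262.6728209219873, 'cy': 193.69811643656297, 'hand_eye': array([[-2.03684352e-05,  9.69576094e-01,  2.44790110e-01,
         6.66672398e-02],
       [ 9.99999987e-01,  5.92683263e-05, -1.51545001e-04,
        -7.60463118e-06],
       [-1.61442710e-04,  2.44790104e-01, -9.69576082e-01,
        -1.61939007e-01],
       [ 0.00000000e+00,  0.00000000e+00,  0.00000000e+00,
         1.00000000e+00]])}
{'time': 0.1, 'joint_positions': array([ 1.28011031,  0.3217287 , -0.07008866,  1.45158752,  0.02259659,
        1.3708112 , -0.05693206]), 'qd': array([-0.00020735, -0.00266883,  0.00017565, -0.00360455, -0.00010093,
       -0.00093715,  0.00166452]), 'joint_torque': array([-2.42542974e-04, -4.92570734e+01, -4.05293601e-01, -3.13399351e+01,
       -6.39047334e-02,  3.94768640e-02,  1.09449613e-04]), 'position': array([ 0.19485943, -0.61956342,  0.2215667 ]), 'tool_rot': array([-3.10349209e+00, -4.76645436e-01,  5.58057559e-04]), 'ft_force': array([-0.00490332, -0.07513046, -0.16002556]), 'torque': array([ 0.0228878 ,  0.00570428, -0.00199827]), 'grip_force': 0.0, 'grip_width': 0.9998827978602415}
```

View pics/top0.png

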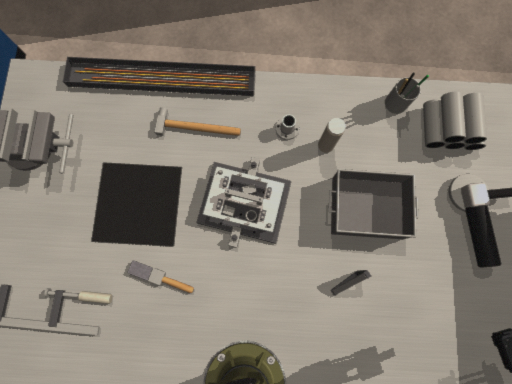

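View pics/side0.png

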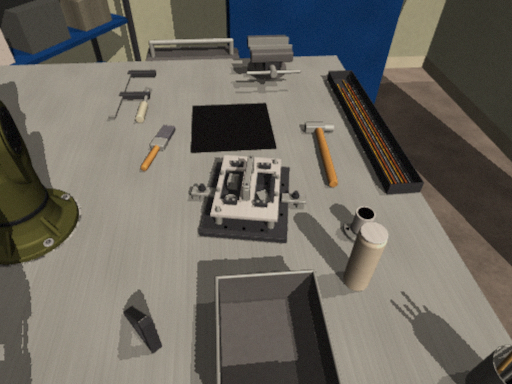

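Top view: mat around (138,204), jig and plate (245,202), bin (373,205). The clamps at (253,163) and (235,237) give the jig's x axis. In the side view the jig is at (250,195).

```bash
cat > h.py <<'E'
import numpy as np, cv2
from scipy.spatial.transform import Rotation as R
from bench import ctrl,get_image,calibration
def cast(name,px,z,state=None):
    c=calibration(name); px=np.atleast_2d(np.asarray(px,float))
    u=(px[:,0]-c['cx'])/c['fx']; v=(px[:,1]-c['cy'])/c['fy']
    if name=='wrist':
        r=np.hypot(u,v)+1e-12; d=np.c_[np.sin(r)*u/r,-np.sin(r)*v/r,-np.cos(r)]
        H=c['hand_eye']; Rt=R.from_rotvec(state['tool_rot']).as_matrix()
        M=Rt@H[:3,:3]; e=state['position']+Rt@H[:3,3]
    else:
        d=np.c_[u,-v,-np.ones(len(u))]; M=R.from_rotvec(c['attitude']).as_matrix(); e=np.array(c['eye'])
    d=d@M.T
    return e+d*((z-e[2])/d[:,2])[:,None]
def proj(name,P,state=None):
    c=calibration(name); P=np.atleast_2d(P)
    if name=='wrist':
        H=c['hand_eye']; Rt=R.from_rotvec(state['tool_rot']).as_matrix()
        M=Rt@H[:3,:3]; e=state['position']+Rt@H[:3,3]
    else: M=R.from_rotvec(c['attitude']).as_matrix(); e=np.array(c['eye'])
    q=(P-e)@M; x,y,z=q[:,0],-q[:,1],-q[:,2]
    if name=='wrist':
        r=np.hypot(x,y)+1e-12; t=np.arctan2(r,z); u,v=t*x/r,t*y/r
    else: u,v=x/z,y/z
    return np.c_[c['cx']+c['fx']*u,c['cy']+c['fy']*v]
def rect(mask,name,z,roi,state=None,close=0):
    """largest blob in roi (x0,y0,x1,y1) -> world centre, box corners on plane z"""
    m=np.zeros(mask.shape,np.uint8); x0,y0,x1,y1=roi; m[y0:y1,x0:x1]=mask[y0:y1,x0:x1]
    if close: m=cv2.morphologyEx(m,cv2.MORPH_CLOSE,np.ones((close,close),np.uint8))
    cs=cv2.findContours(m,cv2.RETR_EXTERNAL,cv2.CHAIN_APPROX_NONE)[0]
    c=max(cs,key=cv2.contourArea)[:,0,:]
    W=cast(name,c,z,state)
    (cc,wh,a)=cv2.minAreaRect((W[:,:2]*1000).astype(np.float32))
    return np.array(cc)/1000,np.array(wh),a,c.mean(0)
E
python3 - <<'E'
from h import *
im=cv2.imread('pics/top0.png'); g=im.max(2)
print('plate',rect((g>165).astype(np.uint8),'top',.057,(190,155,300,250),close=9))
print('mat',rect((g<25).astype(np.uint8),'top',.005,(85,155,188,255)))
print('base',rect((g<75).astype(np.uint8),'top',.015,(192,155,300,250),close=5))
print('bin',rect((g<120).astype(np.uint8),'top',.085,(325,160,425,245),close=5))
cr=im[155:250,190:425]
a=cv2.resize(im[155:250,192:300],None,fx=6,fy=6,interpolation=cv2.INTER_CUBIC)[:570]
cv2.imwrite('pics/crop.png',a)
print(cast('top',[[253,163],[235,237]],.04), cast('top',[[332,172],[414,172],[414,238],[331,235]],.088))
E
```

```text
plate (array([0.51231189, 0.02951982]), array([283.23712158, 330.18362427]), 3.0510852336883545, array([247.36654804, 202.68327402]))Traceback (most recent call last):
  File "<stdin>", line 4, in <module>
  File "h.py", line 31, in rect
    c=max(cs,key=cv2.contourArea)[:,0,:]
      ~~~^^^^^^^^^^^^^^^^^^^^^^^^
ValueError: max() iterable argument is empty
```

```bash
python3 - <<'E'
from h import *
im=cv2.imread('pics/top0.png'); g=im.max(2)
print(im[204,138],im[204,90],im[180,230],im[172,215],im[195,265],im[205,204])
print('mat',rect((g<60).astype(np.uint8),'top',.005,(85,155,188,255)))
b=rect((g<90).astype(np.uint8),'top',.015,(192,155,300,250),close=5);print('base',b)
print('plate',rect((im.min(2)>195).astype(np.uint8),'top',.057,(190,155,300,250),close=9))
print('bin',rect((g<130).astype(np.uint8),'top',.085,(325,160,425,245),close=5))
a=cv2.resize(im[155:250,192:300],None,fx=6,fy=6,interpolation=cv2.INTER_CUBIC)
cv2.imwrite('pics/crop.png',a)
print(cast('top',[[253,163],[235,237]],.04), cast('top',[[332,172],[414,172],[414,238],[331,235]],.088))
E
```

```text
[31 34 36] [146 159 167] [108 115 121] [157 170 171] [117 126 135] [67 69 73]
mat (array([0.49687305, 0.36087708]), array([246.4543457 , 246.81329346]), 89.74969482421875, array([136.94193548, 204.51935484]))
base (array([0.5083201 , 0.03547769]), array([248.06819153, 223.19560242]), 78.64429473876953, array([242.40356083, 205.11127596]))Traceback (most recent call last):
  File "<stdin>", line 6, in <module>
  File "h.py", line 31, in rect
    c=max(cs,key=cv2.contourArea)[:,0,:]
      ~~~^^^^^^^^^^^^^^^^^^^^^^^^
ValueError: max() iterable argument is empty
```

Call:
apply_moves --dp '[[0, 0, -0.002], [0, 0, -0.002], [0, 0, -0.002], [0, 0, -0.002], [0, 0, -0.002], [0, 0, -0.002], [0, 0, -0.002], [0, 0, -0.002]]' --twist '[[0, 0, -0.133], [0, 0, -0.133], [0, 0, -0.133], [0, 0, -0.133], [0, 0, -0.133], [0, 0, -0.133], [0, 0, -0.133], [0, 0, -0.133]]' --fingers '[0, 0, 0, 0, 0, 0, 0, 0]'

```text
time: 0.9
position: [0.1949, -0.6197, 0.238]
tool_rot: [-2.428, -1.992, -0.001]
ft_force: [-0.6, 0.4, -0.0]
grip_width: 1.0
grip_force: 0.0
```

Call:
apply_moves --dp '[[0.045, 0.017, 0], [0.045, 0.017, 0], [0.045, 0.017, 0], [0.045, 0.017, 0], [0.045, 0.017, 0], [0.045, 0.017, 0], [0.045, 0.017, 0], [0.045, 0.017, 0], [0.045, 0.017, 0], [0.045, 0.017, 0]]' --twist '[[0, 0, 0], [0, 0, 0], [0, 0, 0], [0, 0, 0], [0, 0, 0], [0, 0, 0], [0, 0, 0], [0, 0, 0], [0, 0, 0], [0, 0, 0]]' --fingers '[0, 0, 0, 0, 0, 0, 0, 0, 0, 0]'

```text
time: 1.9
position: [0.4523, -0.2115, 0.2384]
tool_rot: [2.434, 1.986, -0.001]
ft_force: [0.1, -0.6, -0.3]
grip_width: 1.004
grip_force: 0.0
```

Call:
apply_moves --dp '[[0.042, 0.001, 0], [0.042, 0.001, 0], [0.042, 0.001, 0], [0.042, 0.001, 0], [0.042, 0.001, 0], [0.042, 0.001, 0], [0, 0, 0], [0, 0, 0], [0, 0, 0]]' --twist '[[0, 0, 0], [0, 0, 0], [0, 0, 0], [0, 0, 0], [0, 0, 0], [0, 0, 0], [0, 0, 0], [0, 0, 0], [0, 0, 0]]' --fingers '[0, 0, 0, 0, 0, 0, 0, 0, 0]'

```text
time: 2.8
position: [0.508, 0.0308, 0.2381]
tool_rot: [2.436, 1.984, -0.002]
ft_force: [-0.6, -0.2, -0.7]
grip_width: 0.995
grip_force: 0.0
```

```bash
python3 - <<'E'
from h import *
s=ctrl.get_state(); im=get_image('wrist')[:,:,::-1]; cv2.imwrite('pics/w1.png',im)
np.savez('pics/w1.npz',position=s['position'],tool_rot=s['tool_rot'])
print(s['time'],s['position'],s['tool_rot'],s['joint_positions'])
E
```

```text
2.8 [0.5080274  0.03078695 0.23812711] [ 2.43587726e+00  1.98383966e+00 -1.88682399e-03] [ 0.69943763  0.0578648  -0.83360557  1.74663302  0.04453594  1.35722879
 -0.34666815]
```

View pics/w1.png

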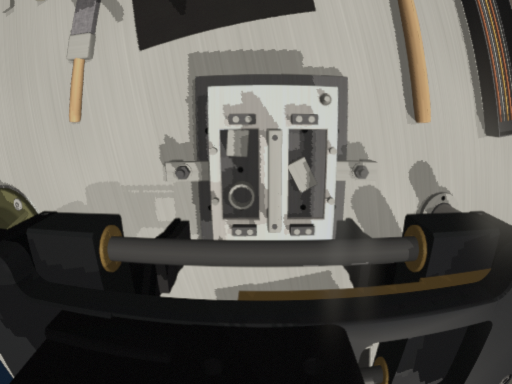

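The wrist picture shows the handle bar at columns about 268–282 and rows 129–231, and pin_a at (325,99). The pipe is at (241,196), the tube near (237,143) and the bar at (301,175).

```bash
python3 - <<'E'
from h import *
s=dict(np.load('pics/w1.npz')); im=cv2.imread('pics/w1.png'); g=im.mean(2)
for r in (118,124,128,132,140,150,180,210,222,228,232,236): print(r,g[r,256:296].astype(int))
ps=[[275,129],[275,231]]
W=cast('wrist',ps,.102,s);print(W,W.mean(0))
p=cast('wrist',[[325,99]],.067,s);print('pina',p)
d=W[0]-W[1];print('yaw of handle',np.degrees(np.arctan2(d[1],d[0])), np.linalg.norm(d))
B=cast('wrist',[[181,172],[361,172]],.04,s);print('clamps',B,B.mean(0),np.degrees(np.arctan2(*(B[1]-B[0])[[1,0]])))
E
```

```text
118 [139 154 158 159 160 158 157 157 158 158 155 155 156 155 157 156 162 195
 203 203 203 203 203 203 202 203 204 204 199 186 165 131 125 124 106  68
  78  93  95 112]
124 [150 155 158 159 160 158 157 157 158 158 155 155 156 156 157 156 155 156
 158 157 157 171 199 203 203 204 204 204 204 199 191 188 184 185 184 168
 147 146 148 146]
128 [109 110 124 147 158 158 156 155 158 157 142 124 121 120 121 121 120 122
 123 123 121 130 157 165 179 199 203 204 204 204 203 199 186 173 173 174
 175 174 174 174]
132 [ 51  54  86 116 127 128 127 127 129 127  96  86 107 148 167 170 171 173
 173 174 175 175 174 174 173 173 184 202 204 204 203 195 165  98  87  92
  87  82  82  83]
140 [ 50  55  84 126 178 188 187 186 187 181 123  89 107 148 168 170 168 148
 128 126 148 171 175 176 174 170 182 203 204 204 202 193 154 103  96  97
  96  95  96  96]
150 [ 49  52  82 138 167 183 186 186 189 201 201 177 132 148 167 171 172 174
 174 175 175 175 175 176 175 176 202 205 204 204 203 193 135  90  87  88
  83  70  67  66]
180 [ 50  50  69 105 131 176 184 185 199 203 200 177 133 148 167 171 172 172
 172 173 174 17
[... 557 characters left out ...]
  92
  93  93  94  98]
232 [112 187 201 201 201 201 201 201 201 202 203 201 175 170 172 173 173 173
 172 173 180 183 184 185 195 203 204 203 190 185 185 188 181 129  69  94
  96 110 151 169]
236 [193 201 201 201 201 201 201 201 201 202 203 203 203 203 203 203 203 203
 203 203 203 203 204 204 204 204 205 204 204 203 203 204 203 202 198 186
 184 185 184 185]
[[ 0.53176955  0.08469473  0.102     ]
 [ 0.51089892 -0.02107927  0.102     ]] [0.52133424 0.03180773 0.102     ]
pina [[0.59499841 0.10641249 0.067     ]]
yaw of handle 78.83815666914718 0.10781336031096009
clamps [[0.40804257 0.05514106 0.04      ]
 [0.63163801 0.00925118 0.04      ]] [0.51984029 0.03219612 0.04      ] -11.59811355299929
```

Call:
apply_moves --dp '[[0.0035, 0.012, 0.02], [0, 0, 0.035], [0, 0, 0.035], [0, 0, 0.035], [0, 0, 0.025], [0, 0, 0.011], [0, 0, 0], [0, 0, 0]]' --twist '[[0, 0, -0.006], [0, 0, 0], [0, 0, 0], [0, 0, 0], [0, 0, 0], [0, 0, 0], [0, 0, 0], [0, 0, 0]]' --fingers '[0, 0, 0, 0, 0, 0, 0, 0]'

```text
time: 3.65
position: [0.5216, 0.0329, 0.0786]
tool_rot: [2.428, 1.991, 0.002]
ft_force: [-0.1, 0.5, 0.2]
grip_width: 1.004
grip_force: 0.0
```

```bash
python3 - <<'E'
from h import *
s=ctrl.get_state(); im=get_image('wrist')[:,:,::-1]; cv2.imwrite('pics/w2.png',im)
np.savez('pics/w2.npz',position=s['position'],tool_rot=s['tool_rot'])
print(s['time'],s['position'],s['tool_rot'],s['ft_force'])
E
```

```text
3.65 [0.52161566 0.0328546  0.07856487] [2.42843533e+00 1.99143695e+00 1.54848202e-03] [-0.13235601  0.53071645  0.20463936]
```

View pics/w2.png

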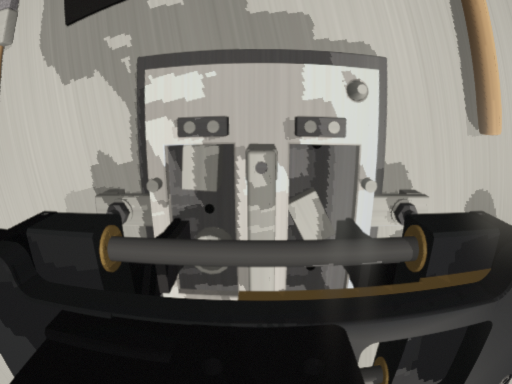

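The handle is centred between the fingers (columns 247–278, with cx = 262.7). I'll close softly first, then grip firmly.

Call:
apply_moves --dp '[[0, 0, 0], [0, 0, 0], [0, 0, 0], [0, 0, 0], [0, 0, 0], [0, 0, 0], [0, 0, 0], [0, 0, 0]]' --twist '[[0, 0, 0], [0, 0, 0], [0, 0, 0], [0, 0, 0], [0, 0, 0], [0, 0, 0], [0, 0, 0], [0, 0, 0]]' --fingers '[1, 1, 1, 1, 1, 1, 1, 1]' --newtons 10

```text
time: 4.5
position: [0.5207, 0.0334, 0.0775]
tool_rot: [-2.428, -1.993, 0.0]
ft_force: [-0.4, 0.8, 0.4]
grip_width: 0.36
grip_force: 0.0
```

Call:
apply_moves --dp '[[0, 0, 0], [0, 0, 0], [0, 0, 0], [0, 0, 0]]' --twist '[[0, 0, 0], [0, 0, 0], [0, 0, 0], [0, 0, 0]]' --fingers '[1, 1, 1, 1]' --newtons 40

```text
time: 4.9
position: [0.5208, 0.0334, 0.0775]
tool_rot: [2.428, 1.993, 0.0]
ft_force: [0.0, 0.2, -0.5]
grip_width: 0.156
grip_force: 40.0
```

Call:
apply_moves --dp '[[0, 0, -0.002], [0, 0, -0.003], [0, 0, -0.004], [0, 0, -0.004], [0, 0, 0]]' --twist '[[0, 0, 0], [0, 0, 0], [0, 0, 0], [0, 0, 0], [0, 0, 0]]' --fingers '[1, 1, 1, 1, 1]'

```text
time: 5.4
position: [0.5206, 0.0334, 0.091]
tool_rot: [2.428, 1.993, -0.001]
ft_force: [0.1, 0.5, -7.6]
grip_width: 0.156
grip_force: 40.0
```

Call:
apply_moves --dp '[[0, 0, -0.005], [0, 0, -0.007], [0, 0, -0.008], [0, 0, -0.008], [0, 0, -0.008], [0, 0, -0.008], [0, 0, -0.008], [0, 0, -0.006], [0.005, -0.0015, 0], [0.012, -0.0035, 0]]' --twist '[[0, 0, 0], [0, 0, 0], [0, 0, 0], [0, 0, 0], [0, 0, 0], [0, 0, 0], [0, 0, 0], [0, 0, 0], [0, 0, 0], [0, 0, 0]]' --fingers '[1, 1, 1, 1, 1, 1, 1, 1, 1, 1]'

```text
time: 6.4
position: [0.5192, 0.0502, 0.1484]
tool_rot: [2.43, 1.99, -0.001]
ft_force: [-1.1, 0.0, -7.1]
grip_width: 0.156
grip_force: 40.0
```

Call:
apply_moves --dp '[[0.02, -0.0055, 0], [0.03, -0.008, 0], [0.035, -0.0096, 0], [0.035, -0.0096, 0], [0.035, -0.0096, 0], [0.035, -0.0096, 0], [0.035, -0.0096, 0], [0.03, -0.008, 0], [0.025, -0.007, 0], [0.014, -0.004, 0]]' --twist '[[0, 0, 0], [0, 0, 0], [0, 0, 0], [0, 0, 0], [0, 0, 0], [0, 0, 0], [0, 0, 0], [0, 0, 0], [0, 0, 0], [0, 0, 0]]' --fingers '[1, 1, 1, 1, 1, 1, 1, 1, 1, 1]'

```text
time: 7.4
position: [0.4949, 0.3594, 0.1479]
tool_rot: [-2.421, -1.996, 0.0]
ft_force: [-0.6, -0.1, -7.9]
grip_width: 0.157
grip_force: 40.0
```

Call:
apply_moves --dp '[[0.006, -0.001, 0], [0, 0, 0], [0, 0, 0], [0, 0, 0]]' --twist '[[0, 0, 0], [0, 0, 0], [0, 0, 0], [0, 0, 0]]' --fingers '[1, 1, 1, 1]'

```text
time: 7.8
position: [0.4982, 0.3595, 0.1482]
tool_rot: [2.429, 1.99, -0.002]
ft_force: [-0.3, 0.2, -7.1]
grip_width: 0.155
grip_force: 40.0
```

```bash
python3 - <<'E'
from h import *
a=get_image('top')[:,:,::-1]; cv2.imwrite('pics/top2.png',a)
cv2.imwrite('pics/top2v.png',cv2.resize(a[140:260,60:460],None,fx=2,fy=2,interpolation=cv2.INTER_CUBIC))
g=a.max(2)
print(ctrl.get_state()['position'])
print('base',rect((g<90).astype(np.uint8),'top',.015,(192,155,300,250),close=5))
E
```

```text
[0.49828206 0.35966692 0.14833576]
base (array([0.51756885, 0.03380898]), array([245.32688904, 204.30033875]), 78.50372314453125, array([242.9602649 , 203.42384106]))
```

View pics/top2v.png

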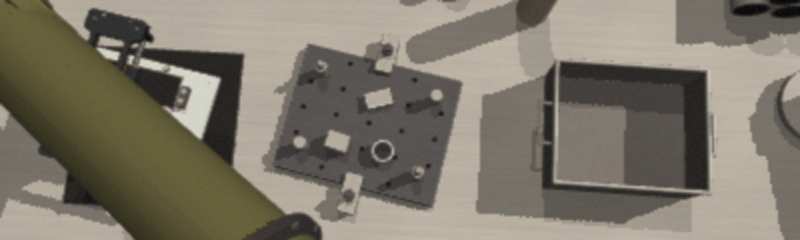

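The plate is over the mat. The cleared jig shows the bar at top pixel (249,189), the tube at (229,210) and the pipe at (251,215). Lowering now.

Call:
apply_moves --dp '[[0, 0, 0.01], [0, 0, 0.018], [0, 0, 0.02], [0, 0, 0.02], [0, 0, 0.018], [0, 0, 0.012], [0, 0, 0.006], [0, 0, 0.004], [0, 0, 0.002], [0, 0, 0]]' --twist '[[0, 0, 0], [0, 0, 0], [0, 0, 0], [0, 0, 0], [0, 0, 0], [0, 0, 0], [0, 0, 0], [0, 0, 0], [0, 0, 0], [0, 0, 0]]' --fingers '[1, 1, 1, 1, 1, 1, 1, 1, 1, 1]'

```text
time: 8.85
position: [0.4979, 0.3614, 0.0389]
tool_rot: [2.428, 1.993, 0.001]
ft_force: [-0.3, 0.6, -7.1]
grip_width: 0.158
grip_force: 40.0
```

Call:
apply_moves --dp '[[0, 0, 0.001], [0, 0, 0.001], [0, 0, 0.001], [0, 0, 0]]' --twist '[[0, 0, 0], [0, 0, 0], [0, 0, 0], [0, 0, 0]]' --fingers '[1, 1, 1, 1]'

```text
time: 9.25
position: [0.4976, 0.3611, 0.0355]
tool_rot: [2.428, 1.993, -0.0]
ft_force: [0.2, 1.3, -6.6]
grip_width: 0.157
grip_force: 40.0
```

```bash
python3 - <<'E'
from h import *
for n,p,z in(('bar',[249.5,189],.027),('tube',[229,210.5],.04),('pipe',[251.5,215.5],.035)): print(n,cast('top',[p],z))
rim=[[60+x/2,140+y/2] for x,y in((557,62),(708,71),(708,190),(555,185))]
W=cast('top',rim,.088);print('bin',W,W.mean(0))
# local contours of offcuts
a=cv2.imread('pics/top2.png');g=a.max(2)
for n,p,z in(('bar',(249,189),.027),('tube',(229,210),.04),('pipe',(251,215),.035)):
    x,y=p;print(n,rect((g>115).astype(np.uint8),'top',z,(x-10,y-8,x+10,y+8)))
E
```

```text
bar [[0.55565206 0.016358   0.027     ]]
tube [[0.48350064 0.0736158  0.04      ]]
pipe [[0.47284541 0.00582087 0.035     ]]
bin [[ 0.60932092 -0.24154672  0.088     ]
 [ 0.60761076 -0.46189128  0.088     ]
 [ 0.43326937 -0.45495275  0.088     ]
 [ 0.42880615 -0.23935428  0.088     ]] [ 0.5197518  -0.34943626  0.088     ]
bar (array([0.5563396 , 0.01808782]), array([24.36494637, 40.19890213]), 17.466819763183594, array([249.13513514, 188.7027027 ]))
tube (array([0.48556918, 0.07559456]), array([34.4787178 , 24.77894211]), 74.49893188476562, array([228.14705882, 209.82352941]))
pipe (array([0.4743186 , 0.00740031]), array([30.24967194, 29.93857574]), 3.077009439468384, array([251.09677419, 214.80645161]))
```

Call:
apply_moves --dp '[[0, 0, 0.001], [0, 0, 0.001], [0, 0, 0.0005], [0, 0, 0]]' --twist '[[0, 0, 0], [0, 0, 0], [0, 0, 0], [0, 0, 0]]' --fingers '[1, 1, 1, 1]'

```text
time: 9.65
position: [0.4977, 0.3612, 0.0336]
tool_rot: [2.428, 1.993, 0.0]
ft_force: [-2.2, -1.6, -0.9]
grip_width: 0.155
grip_force: 40.0
```

Call:
apply_moves --dp '[[0, 0, 0], [0, 0, 0], [0, 0, 0], [0, 0, 0], [0, 0, 0], [0, 0, -0.005], [0, 0, -0.02], [0, 0, -0.035], [0, 0, -0.04], [0, 0, -0.04]]' --twist '[[0, 0, 0], [0, 0, 0], [0, 0, 0], [0, 0, 0], [0, 0, 0], [0, 0, 0], [0, 0, 0], [0, 0, 0], [0, 0, 0], [0, 0, 0]]' --fingers '[0, 0, 0, 0, 0, 0, 0, 0, 0, 0]'

```text
time: 10.65
position: [0.4973, 0.3611, 0.1746]
tool_rot: [-2.428, -1.994, 0.0]
ft_force: [0.9, -0.1, -0.2]
grip_width: 0.957
grip_force: 0.0
```

Call:
apply_moves --dp '[[-0.025, 0.006, -0.005], [-0.04, 0.01, -0.005], [-0.045, 0.011, -0.005], [-0.045, 0.011, -0.005], [-0.045, 0.011, -0.005], [-0.045, 0.011, 0], [-0.045, 0.011, 0], [-0.04, 0.01, 0], [-0.018, 0.006, 0], [0, 0, 0]]' --twist '[[0, 0, 0], [0, 0, 0], [0, 0, 0], [0, 0, 0], [0, 0, 0], [0, 0, 0], [0, 0, 0], [0, 0, 0], [0, 0, 0], [0, 0, 0]]' --fingers '[0, 0, 0, 0, 0, 0, 0, 0, 0, 0]'

```text
time: 11.65
position: [0.5154, -0.0012, 0.1982]
tool_rot: [2.434, 1.985, -0.001]
ft_force: [0.1, 0.6, -0.9]
grip_width: 1.001
grip_force: 0.0
```

Call:
apply_moves --dp '[[0, 0, 0], [0, 0, 0], [0, 0, 0]]' --twist '[[0, 0, 0], [0, 0, 0], [0, 0, 0]]' --fingers '[0, 0, 0]'

```text
time: 11.95
position: [0.5151, 0.0048, 0.1982]
tool_rot: [-2.425, -1.997, -0.0]
ft_force: [0.5, 0.1, -0.6]
grip_width: 1.0
grip_force: 0.0
```

```bash
python3 - <<'E'
from h import *
s=ctrl.get_state(); im=get_image('wrist')[:,:,::-1]; cv2.imwrite('pics/w3.png',im)
np.savez('pics/w3.npz',position=s['position'],tool_rot=s['tool_rot'])
t=get_image('top')[:,:,::-1]; cv2.imwrite('pics/top3.png',t)
print(s['time'],s['position'],s['tool_rot'])
m=rect((t.max(2)>120).astype(np.uint8),'top',.013,(105,165,180,243),close=15); print('plate on mat',m)
E
```

```text
11.95 [0.51514186 0.00484659 0.19819125] [-2.42489901e+00 -1.99733605e+00 -4.34755442e-04]
plate on mat (array([0.48595337, 0.33398297]), array([265.33389282, 160.32565308]), 78.81783294677734, array([144.98387097, 207.27822581]))
```

View pics/w3.png

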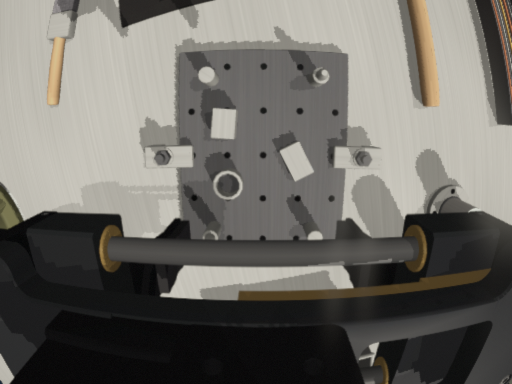

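Wrist view of the bare jig: tube top face at about (223,123), pipe ring (228,185), bar (297,161), all clear of posts and clamps.

```bash
cat >> h.py <<'E'
def plan(tgt,yaw_close,s):
    """shift along tool x,y (m) and down from pose s to tgt, and twist about tool z to close along world yaw (deg)"""
    Rt=R.from_rotvec(s['tool_rot']).as_matrix(); y=np.degrees(np.arctan2(Rt[1,1],Rt[0,1]))
    d=(yaw_close-y+90)%180-90
    return Rt.T@(np.array(tgt)-s['position']),'twist z',-np.radians(d)
E
python3 - <<'E'
from h import *
s=dict(np.load('pics/w3.npz')); im=cv2.imread('pics/w3.png'); g=im.max(2)
for n,roi,z,t in(('tube',(209,102,241,147),.04,150),('pipe',(208,166,250,205),.035,150),('bar',(274,136,322,186),.027,150)):
    r=rect((g>t).astype(np.uint8),'wrist',z,roi,s); print(n,r)
    w,a=r[1],r[2]; a=a if w[0]<w[1] else a+90
    zt={'tube':.021,'pipe':.02,'bar':.018}[n]
    print('  plan',plan([*r[0],zt],a if n!='pipe' else -11.2,s))
E
```

```text
tube (array([0.48587979, 0.07545332]), array([31.9053154 , 25.63579941]), 73.92086791992188, array([223.07, 123.4 ]))
  plan (array([ 0.06365295, -0.04227543,  0.17719879]), 'twist z', np.float64(0.08786333290998787))
pipe (array([0.4759545 , 0.00738004]), array([31.15695953, 31.97431374]), 78.59117126464844, array([227.575, 184.875]))
  plan (array([-0.00506113, -0.03897564,  0.17818382]), 'twist z', np.float64(0.002706413472945002))
bar (array([0.5572074 , 0.01736617]), array([24.72932053, 39.22335434]), 16.232362747192383, array([296.55208333, 161.08333333]))
  plan (array([0.0203059 , 0.03885878, 0.18020212]), 'twist z', np.float64(-0.47607863806699896))
```

Call:
apply_moves --dp '[[-0.005, -0.02, 0.02], [0, -0.019, 0.035], [0, 0, 0.04], [0, 0, 0.04], [0, 0, 0.028], [0, 0, 0.011], [0, 0, 0.004], [0, 0, 0], [0, 0, 0]]' --twist '[[0, 0, 0], [0, 0, 0], [0, 0, 0], [0, 0, 0], [0, 0, 0], [0, 0, 0], [0, 0, 0], [0, 0, 0], [0, 0, 0]]' --fingers '[0.4, 0.4, 0.4, 0.4, 0.4, 0.4, 0.4, 0.4, 0.4]' --newtons 20

```text
time: 12.95
position: [0.4774, 0.0057, 0.0214]
tool_rot: [2.426, 1.992, 0.003]
ft_force: [0.5, -0.2, -0.2]
grip_width: 0.601
grip_force: 0.0
```

Call:
apply_moves --dp '[[0, 0, 0], [0, 0, 0], [0, 0, 0], [0, 0, 0], [0, 0, 0]]' --twist '[[0, 0, 0], [0, 0, 0], [0, 0, 0], [0, 0, 0], [0, 0, 0]]' --fingers '[1, 1, 1, 1, 1]'

```text
time: 13.45
position: [0.4762, 0.0054, 0.0205]
tool_rot: [2.428, 1.993, -0.0]
ft_force: [-0.7, -0.3, 4.3]
grip_width: 0.382
grip_force: 20.0
```

Call:
apply_moves --dp '[[0, 0, -0.01], [0, 0, -0.03], [0, 0, -0.045], [-0.02, 0.007, -0.04], [-0.04, 0.014, -0.005], [-0.045, 0.016, 0], [-0.045, 0.016, 0], [-0.045, 0.016, 0], [-0.045, 0.016, 0], [-0.035, 0.012, 0]]' --twist '[[0, 0, 0], [0, 0, 0], [0, 0, 0], [0, 0, 0], [0, 0, 0], [0, 0, 0], [0, 0, 0], [0, 0, 0], [0, 0, 0], [0, 0, 0]]' --fingers '[1, 1, 1, 1, 1, 1, 1, 1, 1, 1]'

```text
time: 14.45
position: [0.5172, -0.2866, 0.1503]
tool_rot: [2.43, 1.99, -0.0]
ft_force: [-0.3, -0.3, -0.4]
grip_width: 0.377
grip_force: 20.0
```

Call:
apply_moves --dp '[[-0.016, 0.006, 0], [0, 0, 0.03], [0, 0, 0.045], [0, 0, 0.03], [0, 0, 0.01], [0, 0, 0]]' --twist '[[0, 0, 0], [0, 0, 0], [0, 0, 0], [0, 0, 0], [0, 0, 0], [0, 0, 0]]' --fingers '[1, 1, 1, 1, 1, 1]'

```text
time: 15.05
position: [0.5197, -0.2984, 0.0341]
tool_rot: [-2.425, -1.993, 0.0]
ft_force: [0.1, -0.5, -0.0]
grip_width: 0.377
grip_force: 20.0
```

Call:
apply_moves --dp '[[0, 0, 0], [0, 0, 0], [0, 0, 0], [0, 0, -0.04], [0, 0, -0.045], [0, 0, -0.04], [0.03, -0.0025, 0], [0.045, -0.0035, 0], [0.045, -0.0035, 0], [0.045, -0.0035, 0]]' --twist '[[0, 0, 0], [0, 0, 0], [0, 0, 0], [0, 0, 0], [0, 0, 0], [0, 0, 0], [0, 0, 0], [0, 0, 0], [0, 0, 0], [0, 0, 0]]' --fingers '[0.4, 0.4, 0.4, 0.4, 0.4, 0.4, 0.4, 0.4, 0.4, 0.4]'

```text
time: 16.05
position: [0.5402, -0.1341, 0.1614]
tool_rot: [2.427, 1.991, 0.001]
ft_force: [0.5, 0.0, 0.3]
grip_width: 0.602
grip_force: 0.0
```

Call:
apply_moves --dp '[[0.045, -0.0035, 0], [0.045, -0.0035, 0], [0.042, -0.0033, 0], [0.02, -0.0014, 0], [0, 0, 0], [0, 0, 0], [0, 0, 0], [0, 0, 0], [0, 0, 0], [0, 0, 0]]' --twist '[[0, 0, 0], [0, 0, 0], [0, 0, 0], [0, 0, 0], [0, 0, -0.119], [0, 0, -0.119], [0, 0, -0.119], [0, 0, -0.119], [0, 0, 0], [0, 0, 0]]' --fingers '[0.4, 0.4, 0.4, 0.4, 0.4, 0.4, 0.4, 0.4, 0.4, 0.4]'

```text
time: 17.05
position: [0.5581, 0.0157, 0.1606]
tool_rot: [1.893, 2.506, 0.0]
ft_force: [-0.0, 0.3, -0.4]
grip_width: 0.598
grip_force: 0.0
```

```bash
python3 - <<'E'
from h import *
s=ctrl.get_state(); print(s['position'],plan([.557,.0174,.018],16.2,s),s['joint_positions'][6])
E
```

```text
[0.55811685 0.01573983 0.16064957] (array([ 0.00199872, -0.00074663,  0.14264765]), 'twist z', np.float64(-0.005709385864488242)) 0.03200990109975512
```

Call:
apply_moves --dp '[[0.002, -0.001, 0.03], [0, 0, 0.045], [0, 0, 0.04], [0, 0, 0.018], [0, 0, 0.006], [0, 0, 0.002], [0, 0, 0], [0, 0, 0]]' --twist '[[0, 0, -0.005], [0, 0, 0], [0, 0, 0], [0, 0, 0], [0, 0, 0], [0, 0, 0], [0, 0, 0], [0, 0, 0]]' --fingers '[0.4, 0.4, 0.4, 0.4, 0.4, 0.4, 0.4, 0.4]'

```text
time: 17.85
position: [0.5576, 0.0175, 0.0205]
tool_rot: [1.883, 2.512, 0.002]
ft_force: [0.6, 0.3, -0.7]
grip_width: 0.604
grip_force: 0.0
```

Call:
apply_moves --dp '[[0, 0, 0], [0, 0, 0], [0, 0, 0], [0, 0, 0], [0, 0, 0], [0, 0, 0]]' --twist '[[0, 0, 0], [0, 0, 0], [0, 0, 0], [0, 0, 0], [0, 0, 0], [0, 0, 0]]' --fingers '[1, 1, 1, 1, 1, 1]' --newtons 30

```text
time: 18.45
position: [0.5564, 0.0174, 0.0191]
tool_rot: [1.883, 2.514, -0.0]
ft_force: [-0.1, 0.3, 0.9]
grip_width: 0.285
grip_force: 30.0
```

Call:
apply_moves --dp '[[0, 0, -0.01], [0, 0, -0.03], [0, 0, -0.045], [-0.015, -0.006, -0.04], [-0.035, -0.014, -0.005], [-0.043, -0.0173, 0], [-0.043, -0.0173, 0], [-0.043, -0.0173, 0], [-0.043, -0.0173, 0], [-0.043, -0.0173, 0]]' --twist '[[0, 0, 0], [0, 0, 0], [0, 0, 0], [0, 0, 0], [0, 0, 0], [0, 0, 0], [0, 0, 0], [0, 0, 0], [0, 0, 0], [0, 0, 0]]' --fingers '[1, 1, 1, 1, 1, 1, 1, 1, 1, 1]'

```text
time: 19.45
position: [0.5282, -0.2685, 0.1498]
tool_rot: [1.883, 2.514, -0.0]
ft_force: [0.2, 0.9, -0.5]
grip_width: 0.281
grip_force: 30.0
```

Call:
apply_moves --dp '[[-0.043, -0.0173, 0], [-0.03, -0.012, 0], [-0.014, -0.005, 0], [0, 0, 0.03], [0, 0, 0.045], [0, 0, 0.03], [0, 0, 0.008], [0, 0, 0]]' --twist '[[0, 0, 0], [0, 0, 0], [0, 0, 0], [0, 0, 0], [0, 0, 0], [0, 0, 0], [0, 0, 0], [0, 0, 0]]' --fingers '[1, 1, 1, 1, 1, 1, 1, 1]'

```text
time: 20.25
position: [0.5201, -0.3582, 0.0354]
tool_rot: [-1.88, -2.514, -0.001]
ft_force: [0.4, -0.8, 0.4]
grip_width: 0.284
grip_force: 30.0
```

Call:
apply_moves --dp '[[0, 0, 0], [0, 0, 0], [0, 0, 0], [0, 0, -0.04], [0, 0, -0.045], [0, 0, -0.04], [0.03, 0.006, 0], [0.045, 0.0095, 0], [0.046, 0.0095, 0], [0.046, 0.0095, 0]]' --twist '[[0, 0, 0], [0, 0, 0], [0, 0, 0], [0, 0, 0], [0, 0, 0], [0, 0, 0], [0, 0, 0], [0, 0, 0], [0, 0, 0], [0, 0, 0]]' --fingers '[0.4, 0.4, 0.4, 0.4, 0.4, 0.4, 0.4, 0.4, 0.4, 0.4]'

```text
time: 21.25
position: [0.5065, -0.1884, 0.1622]
tool_rot: [1.883, 2.512, -0.0]
ft_force: [0.5, 0.9, -0.5]
grip_width: 0.601
grip_force: 0.0
```

Call:
apply_moves --dp '[[0.046, 0.0095, 0], [0.046, 0.0095, 0], [0.046, 0.0095, 0], [0.046, 0.0095, 0], [0.045, 0.0095, 0], [0.03, 0.0065, 0], [0, 0, 0], [0, 0, 0], [0, 0, 0], [0, 0, 0]]' --twist '[[0, 0, 0], [0, 0, 0], [0, 0, 0], [0, 0, 0], [0, 0, 0], [0, 0, 0], [0, 0, 0.141], [0, 0, 0.141], [0, 0, 0.141], [0, 0, 0.141]]' --fingers '[0.4, 0.4, 0.4, 0.4, 0.4, 0.4, 0.4, 0.4, 0.4, 0.4]'

```text
time: 22.25
position: [0.4857, 0.0741, 0.162]
tool_rot: [2.512, 1.883, 0.001]
ft_force: [1.2, -0.1, -0.1]
grip_width: 0.604
grip_force: 0.0
```

Call:
apply_moves --dp '[[0, 0, 0], [0, 0, 0]]' --twist '[[0, 0, 0], [0, 0, 0]]' --fingers '[0.4, 0.4]'

```text
time: 22.45
position: [0.4856, 0.0739, 0.1616]
tool_rot: [2.504, 1.895, 0.001]
ft_force: [-0.1, -0.6, -0.4]
grip_width: 0.599
grip_force: 0.0
```

```bash
python3 - <<'E'
from h import *
s=ctrl.get_state(); print(s['position'],plan([.4858,.0754,.02],-16.1,s))
E
```

```text
[0.48556799 0.07391973 0.16161147] (array([ 0.00153671, -0.00035506,  0.14161061]), 'twist z', np.float64(0.00567306603818072))
```

Call:
apply_moves --dp '[[0.0015, 0, 0.03], [0, 0, 0.045], [0, 0, 0.04], [0, 0, 0.017], [0, 0, 0.006], [0, 0, 0.003], [0, 0, 0], [0, 0, 0]]' --twist '[[0, 0, 0], [0, 0, 0], [0, 0, 0], [0, 0, 0], [0, 0, 0], [0, 0, 0], [0, 0, 0], [0, 0, 0]]' --fingers '[0.4, 0.4, 0.4, 0.4, 0.4, 0.4, 0.4, 0.4]'

```text
time: 23.25
position: [0.4869, 0.0753, 0.0213]
tool_rot: [2.507, 1.89, 0.003]
ft_force: [0.3, 0.2, -0.5]
grip_width: 0.599
grip_force: 0.0
```

Call:
apply_moves --dp '[[0, 0, 0], [0, 0, 0], [0, 0, 0], [0, 0, 0], [0, 0, 0], [0, 0, 0]]' --twist '[[0, 0, 0], [0, 0, 0], [0, 0, 0], [0, 0, 0], [0, 0, 0], [0, 0, 0]]' --fingers '[1, 1, 1, 1, 1, 1]'

```text
time: 23.85
position: [0.4858, 0.0751, 0.0201]
tool_rot: [2.509, 1.891, -0.0]
ft_force: [-0.4, 0.5, 1.0]
grip_width: 0.283
grip_force: 30.0
```

Call:
apply_moves --dp '[[0, 0, -0.01], [0, 0, -0.03], [0, 0, -0.045], [-0.015, 0.0055, -0.04], [-0.035, 0.0127, -0.01], [-0.044, 0.016, 0], [-0.044, 0.016, 0], [-0.044, 0.016, 0], [-0.044, 0.016, 0], [-0.044, 0.016, 0]]' --twist '[[0, 0, 0], [0, 0, 0], [0, 0, 0], [0, 0, 0], [0, 0, 0], [0, 0, 0], [0, 0, 0], [0, 0, 0], [0, 0, 0], [0, 0, 0]]' --fingers '[1, 1, 1, 1, 1, 1, 1, 1, 1, 1]'

```text
time: 24.85
position: [0.5057, -0.2132, 0.1558]
tool_rot: [2.508, 1.891, 0.0]
ft_force: [1.5, 0.6, -0.2]
grip_width: 0.283
grip_force: 30.0
```

Call:
apply_moves --dp '[[-0.044, 0.016, 0], [-0.044, 0.016, 0], [-0.044, 0.016, 0], [-0.035, 0.0127, 0], [-0.02, 0.007, 0], [0, 0, 0.02], [0, 0, 0.04], [0, 0, 0.035], [0, 0, 0.02], [0, 0, 0]]' --twist '[[0, 0, 0], [0, 0, 0], [0, 0, 0], [0, 0, 0], [0, 0, 0], [0, 0, 0], [0, 0, 0], [0, 0, 0], [0, 0, 0], [0, 0, 0]]' --fingers '[1, 1, 1, 1, 1, 1, 1, 1, 1, 1]'

```text
time: 25.85
position: [0.5169, -0.4082, 0.0367]
tool_rot: [-2.503, -1.887, 0.002]
ft_force: [0.4, 1.5, -1.3]
grip_width: 0.285
grip_force: 30.0
```

Call:
apply_moves --dp '[[0, 0, 0], [0, 0, 0], [0, 0, 0], [0, 0, 0], [0, 0, -0.03], [0, 0, -0.045], [0, 0, -0.045], [0, 0, -0.04], [0, 0, 0], [0, 0, 0]]' --twist '[[0, 0, 0], [0, 0, 0], [0, 0, 0], [0, 0, 0], [0, 0, 0], [0, 0, 0], [0, 0, 0], [0, 0, 0], [0, 0, 0], [0, 0, 0]]' --fingers '[0.4, 0.4, 0.4, 0.4, 0.4, 0.4, 0.4, 0.4, 0.4, 0.4]'

```text
time: 26.85
position: [0.52, -0.4101, 0.2019]
tool_rot: [2.506, 1.889, 0.0]
ft_force: [-0.6, -0.2, 0.1]
grip_width: 0.598
grip_force: 0.0
```

```bash
python3 - <<'E'
from h import *
a=get_image('top')[140:260,60:460,::-1]; b=get_image('wrist')[:,:,::-1]
v=np.zeros((600,800,3),np.uint8); v[:240]=cv2.resize(a,(800,240),interpolation=cv2.INTER_CUBIC)
v[240:600,:480]=cv2.resize(b,(480,360)); c=get_image('side')[:,:,::-1]; v[240:480,480:]=cv2.resize(c,(320,240)); cv2.imwrite('pics/f.png',v)
print(ctrl.get_state()['position'])
E
```

```text
[ 0.51849036 -0.40940263  0.19837298]
```

View pics/f.png

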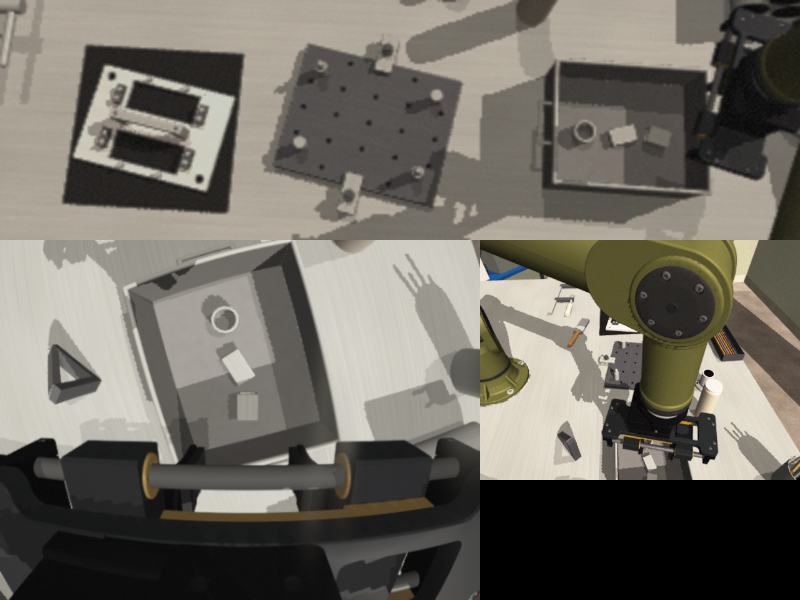

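The final pictures show the plate flat in the middle of the mat (top crop (155,125)). All three offcuts lie in the bin at (585,130), (622,135) and (657,137), the jig base is bare and the arm is clear.

```bash
python3 -c "
from bench import ctrl
print(ctrl.close_job())"
```

```text
the job is handed in; nothing more can be done
None
```

The job is handed in at about 27 s of the 72 s allowed: the final pictures show the nest plate flat and released in the middle of the mat, all three offcuts in the scrap bin, and the arm clear; no verdict came back.

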